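# Open the battery compartment of the lamp supply

## Task

The cells of the microscope lamp's battery unit are to be changed: press the snap tab on top of the unit fully in with your fingertips, then push the released cover by its step along the rails, off its seat, until the battery compartment is completely uncovered and the cover lies beyond it on the rails. Only press and push: do not lift the cover or push it off the unit, and leave the things standing round the unit where they are.

Things in the scene. Friction and masses are not known exactly. Their poses are not given: they have to be found in the camera images.
- battery_unit: Heavy dark grey oblong box fixed to the worktop, 230 x 100 mm, 58 mm high, at any yaw. Origin on the worktop under it; own x along its length (-110 to +120 mm) in the direction the cover slides off; z up. Its top is a channel along x: deck 46 mm up, at each side an aluminium runner (top 51 mm up, inner edges 64 mm apart) that carries the cover, then guide walls to 58 mm, 83 mm apart.
- compartment (a point): Centre of the battery compartment's opening, at deck height. It reaches 34 mm to either side along the unit's x (unit x = -92 to -24 mm) and 32 mm along y. Covered at the start.
- end_stop (a point): Middle of the top edge of the end stop's inner face, 58 mm above the worktop, at unit x = +112 mm: it ends the channel. An equal rear wall closes the other end at x = -101.5 mm.
- cover: Loose light grey plate, 84 (x) x 80 (y) x 5 mm, about 80 g, on the runners. Origin: centre of its underside; axes as the unit's. Seated: origin at unit x = -58 mm (edges -100, -16), 51 mm above the worktop. The tab blocks it until pressed; then it slides along +x over the tab against friction only and stays where left. Compartment just uncovered with origin at x = +18 mm; end stop met at +70.
- push_step (a point): Middle of the upright face of the cover's finger step, 4 mm toward +x from the cover's middle, 12 mm above its underside. The face is 52 mm wide (y), its top 70 mm above the worktop; it looks to the unit's -x and is pushed toward +x. A ramp falls from its top on the +x side. Behind it (-x) lie 46 mm of flat plate, top 56 mm above the worktop, for fingertips to stand over.
- snap_tab (a joint): How far the snap tab is pressed in, straight down: 0 = out, 0.011 m = fully in; it starts at 0 to 0.0015. It moves against a steady resistance of about 5 N, has no return spring and stays where it is left. The cover is released beyond 0.008.
- tab_pad (a point): Point on top of the snap tab, on its ribbed half, where to press. The tab is a light grey block 44 (x) x 26 (y) mm on the middle line just ahead of the seated cover, unit x = -14.5 to +29.5 mm; the point lies at x = +16 mm, 32 mm from the seated cover's edge. Out, its top is 59 mm above the worktop (13 above the deck); fully in, 48 mm (2 above the deck).
- timer: Bystander: small wedge-shaped kitchen-type timer, 55 x 66 x 34 mm, loose; origin at its underside.
- eyepiece: Bystander: black microscope eyepiece standing upright, 30 mm across, 42 mm high, loose; origin at its underside.
- petri: Bystander: petri dish, 61 mm across, 15 mm high, loose; origin at its underside.
- case: Bystander: white round case with black cap, 33 mm across, 49 mm high, loose; origin at its underside.

How it is judged:
By the outcome, as a careful person would: the job done as asked, in the order asked, and still so for the second after the job is handed in, with the robot touching nothing.
It also fails if it takes over 40 s, if anything falls off the work surface, if the arm or the gripper's body presses on something with over 40 N, if the wrist force passes 120 N, or if a joint passes its speed limit or range.

## Robot

A 7-joint arm with a two-finger parallel gripper is mounted at the origin on a cart in front of the work surface, level with it; the furniture and walls round the work are solid. World frame = base frame: x ahead of the robot, y to its left, z up, the work surface at z = 0. Lengths are in m, angles in rad, forces in N, time in s.
With the tool pointing down it reaches from about 0.4 to 0.875 m from the base axis. Payload 19.3 kg.
Tool frame: the origin (TCP) lies on the centre line of the jaws, within the pads' length; the fingertips stand 8 mm ahead of it and the grasp point (between the pads) lies 11 mm behind it; z points along the fingers, y is the line along which they close (so a half turn about z gives the same grasp; the last joint's range is limited). The gripper opens to 85 mm and grips with 20 to 120 N. Pads are 22 mm wide; open, the fingers measure 114 mm over their backs; the gripper's body (76 mm by 85 mm) begins 54 mm behind the grasp point. The pads swing forward as they close: fully open they stand 13 mm farther back than shut.
Start: joints at [-1.233, 0.521, -0.036, 1.599, 0.021, 1.021, -0.113], TCP at [0.248, 0.574, 0.203] pointing down, gripper open.
Joint ranges: [-2.91, 2.91], [-0.3, 2.13], [-1.5, 1.42], [0.17, 2.43], [-1.26, 4.41], [0.16, 1.93], [-2.52, 2.52]. Speed limits (rad/s): [1.89, 1.89, 2.39, 2.39, 3.01, 3.01, 3.01].

## Interface

Orientations are given as [roll, pitch, yaw] about the fixed x, y, z axes, in that order (R = Rz(yaw) Ry(pitch) Rx(roll)).
In Python, from workcell import status, grab_frame, camera_params, bot, search_frame, silhouettes gives the robot as it stands.
- The arm moves only by the shell command python3 -m creep 'ROWS' [FORCE]. ROWS is JSON, a list of rows, each a list of 5 numbers: the shift along the tool's x, y, z in units of 60 mm (1.0 is 60 mm), then the turn about the tool's z in units of 8 degrees (1.0 is 8 degrees), then the opening, from 0 (shut) to 1 (fully open). In form: [[x, y, z, twist, hand], ...]. A call has 1 to 5 rows; each row is the pose to reach, as a shift and turn from the pose commanded when the call began, along the tool's axes at that moment; what a row does not reach only later rows make up. A row lasts 1/8 s, in which the tool goes at most 62.5 mm and 10.7 degrees, less where a joint would pass 70% of its speed; a pose out of reach is approached as far as the arm can. A call with a gripper value outside its range is refused whole. The fingers move at their own pace and stop on an object; FORCE is the grip in N (left out, the last holds). Time passes only in rows, so rows that repeat a pose let the fingers close. It gives the time, the measured TCP pose, the force, the opening and the grip force at its end, in the units of the state.
- status.observe(): the state, without advancing time (a new reading comes with each control period).
- grab_frame(name): name is "side" or "top" or "wrist"; returns the picture (384x512x3 uint8, blue, green, red); there is no depth.
- camera_params(name): a dict with "K" (3x3 intrinsics, pixels), "rvec" (rotation vector, rad) and "tvec" (3), from world to camera coordinates, as OpenCV has them; the wrist camera has in their place "tool_from_camera" (4x4, takes a point from camera to tool coordinates, whose origin is the TCP and whose axes are the flange's). Camera axes: x right, y down, z forward; pixel columns grow to the right and rows downward; lengths in m; the calibration is good to about 2 mm. A picture is of the moment at which its call begins: read the wrist's pose just before it. camera_params takes no time and is no camera call.
- bot.job_done(): hands the job in; it is judged then, once.
Trained networks look in the newest picture that a camera, given by its name, has taken for a name from the list of things; names that differ only in an ending like _2 or _b are one class to them, and where a whole thing is asked for, a point or a joint stands for the part that bears it (a point fixed in the world has none). Each returns a list of dicts, best first, with "p" (0 to 1); they miss things now and then, are a little off and sometimes report something else, mostly with a low value. They report only what shows in the picture. A call takes as long as a camera call.
- search_frame(camera, name): "extent" ([left, top, right, bottom] as shares, 0 to 1, of the picture: columns of its width, rows of its height, round what is visible of it).
- silhouettes(camera, name): "mask" (384x512 bool, what is visible of it) and "extent" ([left, top, right, bottom] as shares, 0 to 1, of the picture: columns of its width, rows of its height, round what is visible of it).
The state is a dict: "clock": time; "qpos": joint angles; "qd": joint speeds; "joint_efforts": joint torques, N m; "position": TCP position; "tool_rot": TCP orientation; "force": force on the tool from outside, world axes, zero at the start; "moment": the same for the moment, N m; "grip_width": finger opening in m; "finger_force": force on a finger pad.
Only numpy, scipy, OpenCV 4.12 (cv2) and the standard library are available. Lean on these libraries where they do the work, as an engineer would, in place of code of your own. Each camera call takes 0.05 s, during which the arm holds its last target. There are 200 camera calls.

## Working session

There is one attempt and no reset: what is moved stays moved. The work goes in short steps, Python scripts to look and compute and a shell command to move; the robot and the scene stay as the last step left them, time stands still between calls to the robot, and variables do not carry over. Pictures are saved under pics/ and viewed, at most 10 in all, crops included, and the job is handed in when it is done.

```bash
mkdir -p pics; cat > h.py <<'E'
import numpy as np, cv2
from workcell import status, grab_frame, camera_params, bot, search_frame, silhouettes
E
python3 - <<'E'
from h import *
s=status.observe(); print({k:np.round(v,3) for k,v in s.items()})
ims=[]
for c in ("top","side"):
    im=grab_frame(c); ims.append(im)
    for n in ("battery_unit","cover","snap_tab","timer","eyepiece","petri","case"):
        r=search_frame(c,n)
        print(c,n,[(round(d["p"],2),np.round(np.array(d["extent"])*[512,384,512,384]).tolist()) for d in r[:2]])
cv2.imwrite("pics/a.png",ims[0]);cv2.imwrite("pics/b.png",ims[1])
E
```

```text
{'clock': np.float64(0.0), 'qpos': array([-1.233,  0.522, -0.036,  1.6  ,  0.021,  1.021, -0.113]), 'qd': array([ 0.   ,  0.001, -0.001, -0.001,  0.   ,  0.002,  0.001]), 'joint_efforts': array([-1.0000e-03, -9.2711e+01,  1.9790e+00, -3.6995e+01,  1.8000e-02,
        8.0000e-03,  0.0000e+00]), 'position': array([0.248, 0.573, 0.202]), 'tool_rot': array([-3.14 ,  0.   ,  2.734]), 'force': array([-0.002,  0.141, -0.129]), 'moment': array([ 0.003, -0.029, -0.007]), 'finger_force': np.float64(0.0), 'grip_width': np.float64(0.085)}
top battery_unit [(0.97, [247.0, 152.0, 330.0, 279.0])]
top cover [(0.66, [253.0, 158.0, 305.0, 211.0]), (0.48, [247.0, 152.0, 326.0, 280.0])]
top snap_tab [(0.6, [246.0, 153.0, 334.0, 282.0]), (0.52, [279.0, 206.0, 295.0, 229.0])]
top timer [(0.65, [321.0, 150.0, 360.0, 188.0])]
top eyepiece [(0.65, [342.0, 234.0, 364.0, 249.0]), (0.55, [253.0, 157.0, 305.0, 210.0])]
top petri [(0.97, [210.0, 237.0, 241.0, 270.0])]
top case [(0.72, [221.0, 190.0, 236.0, 213.0])]
side battery_unit [(0.65, [170.0, 175.0, 312.0, 288.0])]
side cover [(0.7, [242.0, 184.0, 300.0, 222.0])]
side snap_tab [(0.59, [227.0, 205.0, 256.0, 229.0])]
side timer [(0.79, [299.0, 236.0, 346.0, 283.0])]
side eyepiece [(0.98, [237.0, 279.0, 258.0, 305.0])]
side petri [(0.88, [166.0, 192.0, 204.0, 220.0])]
side case [(0.82, [225.0, 175.0, 240.0, 198.0]), (0.61, [171.0, 175.0, 312.0, 287.0])]
```

View pics/a.png

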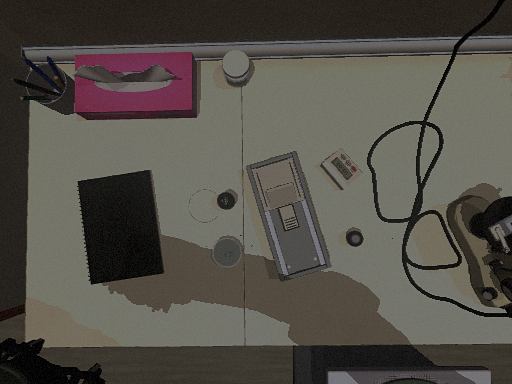

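View pics/b.png

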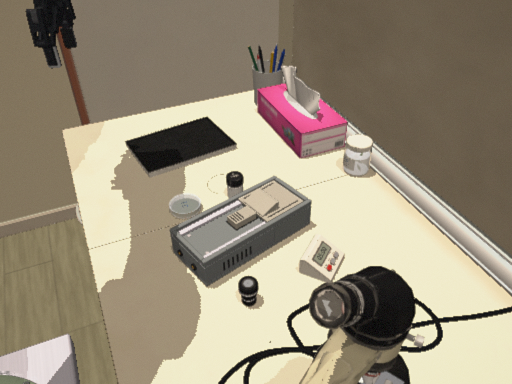

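The top view shows the unit from about (275,157) to (304,275). The cover is at its upper end and the tab is at about (288,218), so +x runs down the image. I'll fit the unit's pose to the silhouettes from both cameras.

```bash
cat >> h.py <<'E'
from scipy.optimize import minimize
def proj(c,P):
    p=camera_params(c); return cv2.projectPoints(np.float64(P),np.float64(p["rvec"]),np.float64(p["tvec"]),np.float64(p["K"]),None)[0][:,0]
def ray(c,uv,z):
    p=camera_params(c);R=cv2.Rodrigues(np.float64(p["rvec"]))[0];t=np.float64(p["tvec"]).ravel()
    d=R.T@np.linalg.inv(p["K"])@[*uv,1];o=-R.T@t
    return o+d*(z-o[2])/d[2]
def W(q,P):
    c,s=np.cos(q[2]),np.sin(q[2]);P=np.atleast_2d(np.float64(P))
    return np.c_[q[0]+c*P[:,0]-s*P[:,1],q[1]+s*P[:,0]+c*P[:,1],P[:,2]]
E
python3 - <<'E'
from h import *
box=[[x,y,z] for x in(-.11,.12) for y in(-.05,.05) for z in(0,.058)]
M={}
for c in("top","side"):
    grab_frame(c); M[c]=silhouettes(c,"battery_unit")[0]["mask"]; print(c,M[c].sum())
a=ray("top",(275,157),.058);b=ray("top",(304,275),.058);print(a,b)
yaw=np.arctan2(*(b-a)[1::-1]); d=(b-a)[:2]/np.linalg.norm(b-a);m=(a+b)[:2]/2-.005*d
def cost(q,cs=("top","side")):
    e=0
    for c in cs:
        h=cv2.convexHull(np.float32(proj(c,W(q,box))))
        k=np.zeros((384*4,512*4),np.uint8);cv2.fillConvexPoly(k,np.int32(np.round((h+.5)*4)),1)
        k=cv2.resize(k.astype(np.float32),(512,384),interpolation=cv2.INTER_AREA)
        e+=np.abs(k-M[c]).sum()/M[c].sum()
    return e
for cs in(("top","side"),("top",),("side",)):
    r=min((minimize(cost,[*m,yaw],args=(cs,),method="Nelder-Mead",options=dict(initial_simplex=np.array([*m,yaw])+s*np.array([[0,0,0],[.01,0,0],[0,.01,0],[0,0,.08]]))) for s in(1,-1)),key=lambda r:r.fun)
    print(cs,r.x,r.fun)
    if len(cs)==2:q=r.x
np.save("q.npy",q)
for c in("top","side"):
    im=cv2.resize(grab_frame(c),None,fx=4,fy=4,interpolation=cv2.INTER_CUBIC)
    cy=(np.cos(q[2]),np.sin(q[2]))
    def line(P,col): cv2.polylines(im,[np.int32((proj(c,W(q,P))+.5)*4)],True,col,1)
    line([[-.11,-.05,.058],[.12,-.05,.058],[.12,.05,.058],[-.11,.05,.058]],(0,0,255))
    line([[-.1,-.04,.056],[-.016,-.04,.056],[-.016,.04,.056],[-.1,.04,.056]],(0,255,0))
    line([[-.0145,-.013,.059],[.0295,-.013,.059],[.0295,.013,.059],[-.0145,.013,.059]],(255,0,0))
    line([[-.054,-.026,.07],[-.054,.026,.07]],(255,255,0))
    u=np.int32(proj(c,W(q,[[0,0,.05]]))[0]*4)
    cv2.imwrite(f"pics/fit_{c}.png",im[u[1]-290:u[1]+290,u[0]-300:u[0]+300])
for n,z in(("timer",.017),("eyepiece",.042),("petri",.015),("case",.049)):
    e=np.array(search_frame("top",n)[0]["extent"])*[512,384,512,384]
    print(n,ray("top",((e[0]+e[2])/2,(e[1]+e[3])/2),z/2)[:2].round(3))
E
```

```text
top 4760
side 7112
[0.56823599 0.25684859 0.058     ] [0.34352735 0.20645765 0.058     ]
('top', 'side') [ 0.46086163  0.23638762 -2.86558714] 0.6304265160788725
('top',) [ 0.46068771  0.23624061 -2.86311832] 0.3988314075630252
('side',) [ 0.46047015  0.23630846 -2.86108395] 0.2294888920134983
timer [0.552 0.121]
eyepiece [0.405 0.106]
petri [0.384 0.356]
case [0.489 0.353]
```

View pics/fit_top.png

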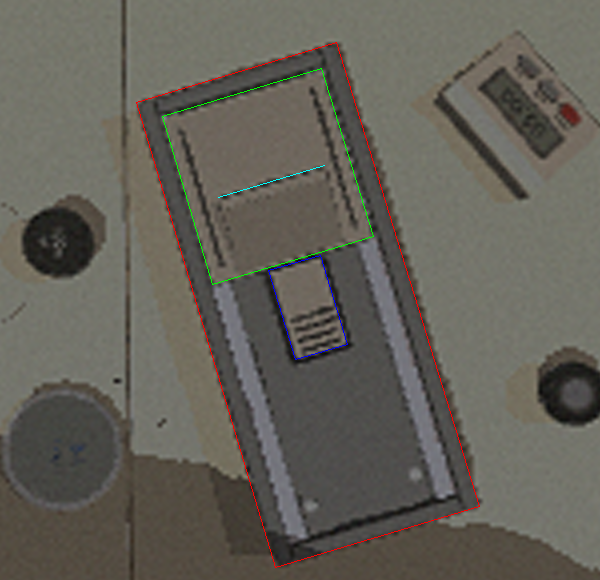

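View pics/fit_side.png

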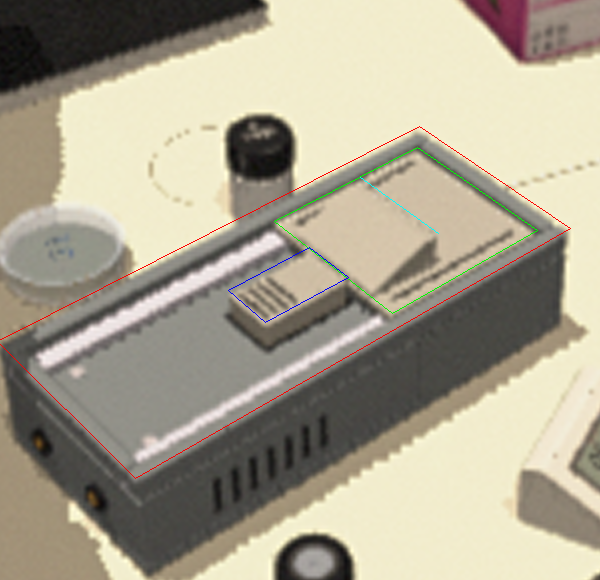

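The fit overlays match in both views. The unit is at about (0.461, 0.236) with yaw -2.866, and the cover and tab outlines line up. Next I'll shut the hand and move above the tab, with tool x along unit x.

```bash
python3 -m creep '[[-5.28,-3.93,0,-4.9,0],[-5.28,-3.93,0,-4.9,0],[-5.28,-3.93,0,-4.9,0],[-5.28,-3.93,0,-4.9,0],[-5.28,-3.93,0,-4.9,0]]' 40
cat > g.py <<'E'
import sys
from h import *
from scipy.spatial.transform import Rotation as Ro
q=np.load("q.npy"); s=status.observe()
R=Ro.from_euler("xyz",s["tool_rot"]).as_matrix()
c,sn=np.cos(q[2]),np.sin(q[2]);U=np.array([[c,sn,0],[-sn,c,0],[0,0,1]])
print("clock",round(s["clock"],2),"unit-frame TCP mm",(U@(np.array(s["position"])-[q[0],q[1],0])*1000).round(1),"yawerr deg",np.degrees(np.arctan2((U@R)[1,0],(U@R)[0,0])).round(2),"F",(U@s["force"]).round(1),"w",round(s["grip_width"],4))
for a in sys.argv[1:]:
    t=W(q,[np.float64(a.split(","))/1000])[0]; print(a,"units",(R.T@(t-s["position"])/.06).round(3))
E
python3 g.py 16,0,90
```

```text
clock: 1.92
position: [0.4036, 0.3036, 0.2031]
tool_rot: [3.141, 0.001, -2.863]
force: [2.0, 1.1, 0.6]
grip_width: 0.0
finger_force: 0.0
clock 1.93 unit-frame TCP mm [ 36.8 -80.3 203.1] yawerr deg 0.14 F [-2.2 -0.5  0.6] w 0.0
16,0,90 units [-0.343 -1.339  1.885]
```

```bash
python3 -m creep '[[-0.34,-1.34,0,0,0],[-0.34,-1.34,0.9,0,0],[-0.34,-1.34,1.88,0,0],[-0.34,-1.34,1.88,0,0],[-0.34,-1.34,1.88,0,0]]'
python3 g.py 16,0,67 
python3 - <<'E'
from h import *
im=grab_frame("side");q=np.load("q.npy")
cv2.imwrite("pics/c.png",cv2.resize(im[130:300,140:340],None,fx=3,fy=3))
E
```

```text
clock: 2.55
position: [0.4449, 0.2345, 0.0919]
tool_rot: [3.141, 0.001, -2.865]
force: [-0.7, 1.1, 0.0]
grip_width: 0.0003
finger_force: 0.0
clock 2.55 unit-frame TCP mm [15.9 -2.5 91.9] yawerr deg 0.05 F [ 0.3 -1.3  0. ] w 0.0003
16,0,67 units [ 0.002 -0.042  0.414]
```

View pics/c.png

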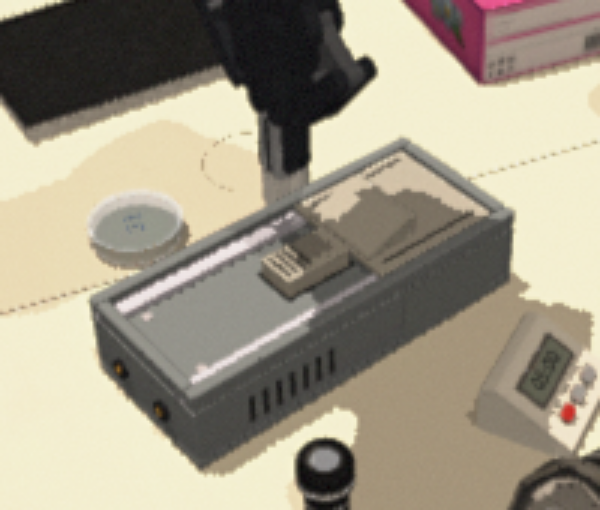

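```bash
python3 - <<'E'
from h import *
q=np.load("q.npy")
p=proj("side",W(q,[[16,-2.5,84],[16,0,59],[16,-2.5,130]]*np.array([.001])))
print(((p-[140,130])*3).round())
im=grab_frame("wrist");s=status.observe();print(s["position"])
cv2.imwrite("pics/w.png",im)
im=grab_frame("side");cv2.imwrite("pics/d.png",im[:, :400])
E
```

```text
[[288. 219.]
 [292. 255.]
 [284. 152.]]
[0.44525743 0.23467722 0.09236011]
```

View pics/d.png

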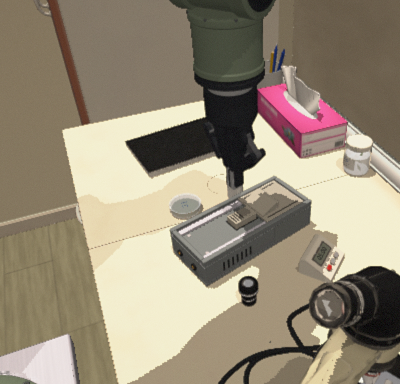

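View pics/w.png

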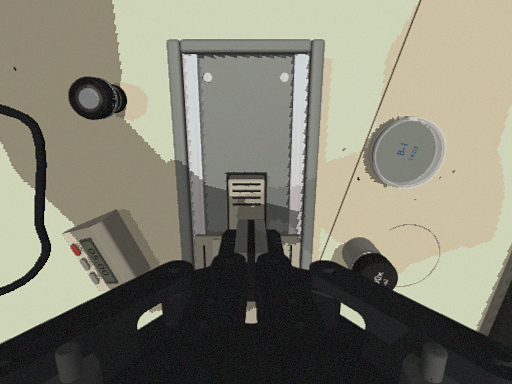

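```bash
python3 - <<'E'
from h import *
from scipy.spatial.transform import Rotation as Ro
p=camera_params("wrist");T=np.linalg.inv(p["tool_from_camera"]);q=np.load("q.npy")
def wp(P):
    c=(T@np.r_[P,1])[:3];u=np.array(p["K"])@c;return (u[:2]/u[2]).round(0)
for z in(.008,-.013,-.03):print(z,[wp([x,y,z]) for x in(-.011,.011) for y in(-.014,.014)])
s=status.observe();R=Ro.from_euler("xyz",s["tool_rot"]).as_matrix()
for P in W(q,np.array([[-14.5,0,59],[29.5,-13,59],[29.5,13,59],[112,0,58]])/1000):print(wp(R.T@(P-s["position"])))
print(T.round(3).tolist(), proj("side",[[.489,.353,0],[.489,.353,.049]]))
im=grab_frame("wrist")
cv2.imwrite("pics/w2.png",cv2.resize(cv2.convertScaleAbs(im[160:320,170:340],alpha=2.5,beta=20),None,fx=3.5,fy=3.5,interpolation=2))
E
```

```text
0.008 [array([229., 225.]), array([272., 225.]), array([228., 192.]), array([273., 192.])]
-0.013 [array([226., 239.]), array([274., 239.]), array([225., 204.]), array([275., 204.])]
-0.03 [array([223., 254.]), array([277., 254.]), array([222., 215.]), array([278., 215.])]
[247. 235.]
[265. 178.]
[228. 178.]
[246.  51.]
[[0.0, 1.0, -0.0, -0.0], [-0.963, 0.0, -0.268, 0.018], [-0.268, 0.001, 0.963, 0.184], [0.0, 0.0, 0.0, 1.0]] [[236.13386504 194.94494886]
 [235.11883117 174.90455593]]
```

View pics/w2.png

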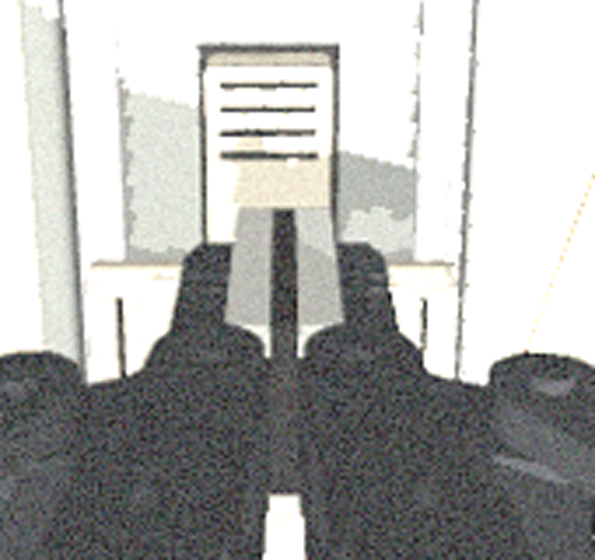

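The wrist view shows the shut fingers just above the tab, with the pad tips at crop row 208. How far the tips reach is uncertain, so I'll go down by feel.

```bash
python3 -m creep '[[0,-0.04,0.2,0,0],[0,-0.04,0.36,0,0],[0,-0.04,0.36,0,0]]'
python3 g.py 16,0,67 
python3 - <<'E'
from h import *
im=grab_frame("side")
a=im[150:250,190:320]
b=grab_frame("wrist")[160:260,190:320]
cv2.imwrite("pics/e.png",cv2.resize(np.vstack([a,b]),None,fx=3,fy=3,interpolation=2))
E
```

```text
clock: 3.12
position: [0.4443, 0.2311, 0.0675]
tool_rot: [-3.141, -0.002, -2.865]
force: [0.6, -0.6, -0.3]
grip_width: -0.0001
finger_force: 0.0
clock 3.12 unit-frame TCP mm [17.3  0.6 67.5] yawerr deg 0.02 F [-0.4  0.8 -0.3] w -0.0001
16,0,67 units [-0.022  0.01   0.009]
```

View pics/e.png

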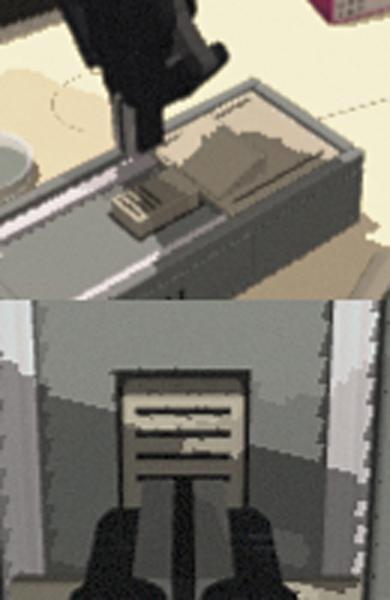

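Contact hasn't happened at the expected height. Both views show the tip still about 25-30 mm above the tab, so I'll keep going down in small steps.

```bash
python3 -m creep '[[-0.02,0.01,0.08,0,0],[-0.02,0.01,0.16,0,0],[-0.02,0.01,0.16,0,0]]'; python3 g.py 16,0,50
```

```text
clock: 3.6
position: [0.4456, 0.2322, 0.0585]
tool_rot: [-3.141, -0.001, -2.865]
force: [-0.3, 0.5, 0.3]
grip_width: -0.0001
finger_force: 0.0
clock 3.6 unit-frame TCP mm [15.8 -0.1 58.5] yawerr deg 0.03 F [ 0.1 -0.5  0.3] w -0.0001
16,0,50 units [ 0.003 -0.002  0.141]
```

```bash
python3 -m creep '[[0,0,0.08,0,0],[0,0,0.16,0,0],[0,0,0.16,0,0]]'; python3 g.py 16,0,40;  python3 - <<'E'
from h import *
a=grab_frame("side")[150:250,190:320]
b=grab_frame("wrist")[160:260,190:320]
cv2.imwrite("pics/f.png",cv2.resize(np.vstack([a,b]),None,fx=3,fy=3,interpolation=2))
E
```

```text
clock: 3.98
position: [0.4457, 0.2321, 0.0489]
tool_rot: [-3.141, -0.001, -2.865]
force: [0.9, 0.4, 0.5]
grip_width: 0.0002
finger_force: 0.0
clock 3.98 unit-frame TCP mm [15.8 -0.  48.9] yawerr deg 0.02 F [-1.  -0.2  0.5] w 0.0002
16,0,40 units [ 0.004 -0.001  0.148]
```

View pics/f.png

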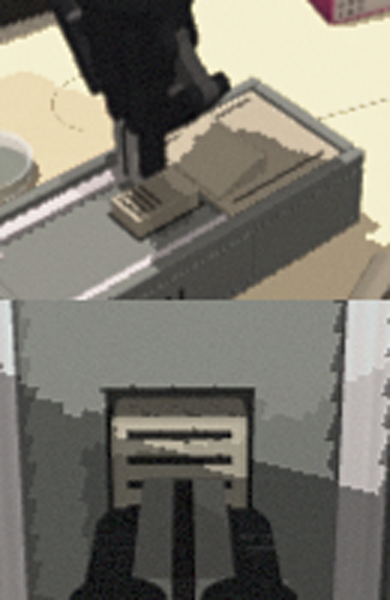

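The tip is still roughly 10-14 mm above the tab in the side view. In the wrist view it is centred over the ribs, so I'll continue down.

```bash
python3 -m creep '[[0,0,0.05,0,0],[0,0,0.1,0,0],[0,0,0.1,0,0]]'; python3 g.py; python3 -m creep '[[0,0,0.04,0,0],[0,0,0.06,0,0],[0,0,0.06,0,0]]'; python3 g.py
```

```text
clock: 4.45
position: [0.4457, 0.2322, 0.043]
tool_rot: [-3.141, -0.0, -2.865]
force: [-0.2, 0.5, -0.9]
grip_width: 0.0003
finger_force: 0.0
clock 4.45 unit-frame TCP mm [15.7 -0.1 43. ] yawerr deg 0.02 F [ 0.1 -0.5 -0.9] w 0.0003
clock: 4.82
position: [0.4459, 0.2323, 0.0396]
tool_rot: [-3.142, -0.0, -2.865]
force: [0.3, 0.5, 0.1]
grip_width: -0.0001
finger_force: 0.0
clock 4.83 unit-frame TCP mm [15.6 -0.1 39.6] yawerr deg 0.02 F [-0.4 -0.4  0.1] w -0.0001
```

```bash
for i in 1; do python3 -m creep '[[0,0,0.03,0,0],[0,0,0.06,0,0],[0,0,0.06,0,0]]'|sed -n 2,4p; python3 -m creep '[[0,0,0.03,0,0],[0,0,0.06,0,0],[0,0,0.06,0,0]]'; done; python3 g.py
```

```text
position: [0.4458, 0.2322, 0.0359]
tool_rot: [-3.141, -0.0, -2.865]
force: [0.7, 0.7, 1.3]
clock: 5.58
position: [0.4458, 0.2322, 0.0323]
tool_rot: [-3.141, -0.0, -2.865]
force: [0.2, -0.2, -0.1]
grip_width: 0.0
finger_force: 0.0
clock 5.58 unit-frame TCP mm [15.6 -0.1 32.3] yawerr deg 0.02 F [-0.1  0.3 -0.1] w 0.0
```

```bash
python3 -m creep '[[0,0,0.03,0,0],[0,0,0.06,0,0],[0,0,0.06,0,0]]'|sed -n 2,4p; python3 -m creep '[[0,0,0.03,0,0],[0,0,0.06,0,0],[0,0,0.06,0,0]]'|sed -n 2,4p;  python3 - <<'E'
from h import *
for c in("side","wrist","top"):
    im=grab_frame(c); cv2.imwrite(f"pics/n_{c}.png",im)
    for n in("snap_tab","tab_pad","cover"):
        print(c,n,[(round(d["p"],2),np.round(np.array(d["extent"])*[512,384,512,384]).tolist()) for d in search_frame(c,n)[:2]])
E
```

```text
position: [0.4459, 0.2322, 0.0288]
tool_rot: [-3.142, -0.0, -2.865]
force: [-0.3, 0.6, 0.1]
position: [0.4458, 0.2322, 0.0251]
tool_rot: [-3.142, -0.0, -2.865]
force: [0.3, -0.1, -0.0]
side snap_tab [(0.48, [226.0, 209.0, 253.0, 231.0])]
side tab_pad [(0.51, [231.0, 209.0, 258.0, 228.0]), (0.2, [246.0, 181.0, 303.0, 220.0])]
side cover [(0.94, [253.0, 182.0, 301.0, 224.0])]
wrist snap_tab [(0.61, [225.0, 208.0, 274.0, 227.0])]
wrist tab_pad [(0.78, [225.0, 204.0, 274.0, 228.0])]
wrist cover [(0.52, [245.0, 297.0, 256.0, 321.0])]
top snap_tab []
top tab_pad []
top cover [(0.62, [255.0, 160.0, 295.0, 199.0]), (0.46, [208.0, 240.0, 242.0, 269.0])]
```

```bash
python3 - <<'E'
from h import *
from scipy.spatial.transform import Rotation as Ro
p=camera_params("wrist");T=np.linalg.inv(p["tool_from_camera"]);q=np.load("q.npy")
s=status.observe();R=Ro.from_euler("xyz",s["tool_rot"]).as_matrix()
def wp(P):
    P=R.T@(W(q,[np.array(P)/1000])[0]-s["position"])
    c=(T@np.r_[P,1])[:3];u=np.array(p["K"])@c;return (u[:2]/u[2]).round(1)
print(np.array(p["K"])[0,0], s["position"])
for h in(59,56,52,48):print(h,[wp([29.5,y,h]) for y in(-13,13)])
print("deck at front",wp([29.5,0,46]),"stop",wp([112,0,58]),"side walls at x=60",wp([60,-41.5,58]),wp([60,41.5,58]), "cover edge", wp([-16,-30,56]))
for f in ("w","n_wrist"):
    g=cv2.cvtColor(cv2.imread(f"pics/{f}.png"),6)
    print(f,"rows 150+ col235-243",g[150:232:2,236:244].mean(1).round().astype(int).tolist())
    print(" col 252",g[180:240:2,238:242].mean(1).round().astype(int).tolist())
g=cv2.cvtColor(cv2.imread("pics/n_wrist.png"),6)
print("row214",g[212:216,205:300].mean(0).round().astype(int).tolist())
# side: finger column profile
for f in("b","n_side"):
    g=cv2.cvtColor(cv2.imread(f"pics/{f}.png"),6)
    for c in(230,234,238,242,246): print(f,c,g[180:235,c].tolist())
E
```

```text
301.2126705909258 [0.44588744 0.23228532 0.02530851]
59 [array([276.3, 211.8]), array([223.3, 211.8])]
56 [array([275.8, 209.7]), array([223.8, 209.6])]
52 [array([275.2, 206.9]), array([224.5, 206.9])]
48 [array([274.6, 204.3]), array([225.1, 204.3])]
deck at front [249.9 203. ] stop [249.8  26.7] side walls at x=60 [338.8 149.7] [160.8 149.6] cover edge [305.3 288.8]
w rows 150+ col235-243 [135, 136, 135, 134, 135, 134, 134, 133, 134, 134, 135, 75, 33, 75, 68, 161, 183, 23, 174, 177, 62, 155, 173, 99, 37, 92, 93, 20, 94, 92, 93, 89, 87, 86, 92, 77, 74, 72, 71, 74, 66]
 col 252 [161, 182, 23, 174, 178, 63, 139, 171, 94, 36, 86, 89, 20, 93, 86, 87, 86, 85, 86, 87, 69, 66, 68, 69, 68, 67, 68, 68, 68, 66]
n_wrist rows 150+ col235-243 [136, 136, 136, 136, 136, 135, 136, 135, 136, 135, 135, 136, 136, 134, 136, 135, 136, 136, 136, 135, 133, 134, 134, 133, 134, 134, 63, 38, 77, 76, 135, 121, 137, 38, 42, 74, 72, 70, 62, 72, 68]
 col 252 [135, 136, 136, 135, 136, 132, 134, 134, 132, 132, 134, 63, 37, 78, 80, 136, 108, 126, 36, 42, 72, 70, 70, 70, 68, 69, 68, 71, 69, 68]
row214 [84, 85, 84, 
[... 2284 characters left out ...]
[24, 20, 24, 22, 19, 25, 19, 18, 26, 17, 22, 25, 22, 20, 20, 23, 24, 23, 20, 22, 20, 23, 26, 26, 22, 14, 20, 22, 23, 23, 16, 20, 24, 26, 17, 26, 24, 20, 21, 35, 61, 82, 47, 78, 95, 108, 94, 90, 66, 58, 83, 99, 113, 137, 114]
n_side 242 [25, 23, 13, 25, 23, 25, 20, 22, 26, 18, 21, 24, 23, 25, 21, 19, 23, 19, 25, 22, 22, 19, 20, 20, 23, 27, 21, 19, 18, 27, 23, 24, 23, 23, 23, 23, 22, 22, 28, 42, 75, 85, 91, 92, 90, 79, 39, 44, 67, 73, 84, 84, 87, 103, 136]
n_side 246 [28, 20, 21, 19, 19, 19, 17, 17, 22, 23, 22, 28, 34, 40, 32, 25, 26, 23, 24, 21, 19, 24, 26, 20, 25, 20, 38, 72, 93, 110, 110, 109, 110, 105, 94, 104, 87, 85, 92, 92, 95, 89, 89, 78, 45, 65, 69, 67, 66, 64, 74, 109, 136, 132, 111]
```

```bash
for i in 1; do python3 -m creep '[[0,0,0.03,0,0],[0,0,0.05,0,0],[0,0,0.05,0,0]]'|sed -n 2,4p; python3 -m creep '[[0,0,0.03,0,0],[0,0,0.05,0,0],[0,0,0.05,0,0]]'|sed -n 2,4p; done
cat > t.py <<'E'
from h import *
from scipy.spatial.transform import Rotation as Ro
p=camera_params("wrist");T=np.linalg.inv(p["tool_from_camera"]);q=np.load("q.npy")
s=status.observe();R=Ro.from_euler("xyz",s["tool_rot"]).as_matrix()
def wp(P):
    P=R.T@(W(q,[np.array(P)/1000])[0]-s["position"])
    c=(T@np.r_[P,1])[:3];u=np.array(p["K"])@c;return (u[:2]/u[2]).round(1)
print("top@59,48,deck46:",[wp([29.5,0,h])[1] for h in(59,48,46)])
g=cv2.cvtColor(grab_frame("wrist"),6);print("rows195..234",g[195:235,236:243].mean(1).round().astype(int).tolist())
g=cv2.cvtColor(grab_frame("side"),6)
for c in(234,238,242):print("side 205..234",c,g[205:235,c].tolist())
E
python3 t.py
```

```text
position: [0.4459, 0.2323, 0.0222]
tool_rot: [-3.142, -0.0, -2.865]
force: [0.3, 0.1, 0.9]
position: [0.4459, 0.2323, 0.0195]
tool_rot: [-3.142, 0.0, -2.865]
force: [-2.2, -1.8, 12.9]
top@59,48,deck46: [np.float64(216.1), np.float64(208.0), np.float64(206.7)]
rows195..234 [135, 135, 134, 135, 134, 135, 134, 134, 135, 140, 72, 38, 37, 36, 51, 136, 159, 170, 152, 119, 75, 33, 24, 42, 80, 76, 73, 73, 73, 69, 64, 62, 65, 73, 67, 67, 68, 67, 69, 69]
side 205..234 234 [28, 25, 31, 60, 87, 92, 93, 93, 92, 93, 94, 90, 89, 87, 91, 85, 85, 87, 77, 69, 128, 170, 115, 67, 109, 144, 149, 147, 147, 146]
side 205..234 238 [21, 26, 23, 22, 23, 19, 23, 25, 14, 22, 20, 25, 23, 23, 20, 18, 25, 47, 73, 61, 71, 99, 114, 72, 60, 82, 98, 99, 97, 95]
side 205..234 242 [26, 20, 23, 23, 25, 26, 23, 25, 27, 21, 20, 22, 27, 21, 24, 25, 39, 65, 85, 86, 85, 39, 48, 65, 71, 73, 85, 85, 102, 135]
```

The tab edge in the wrist image now sits where "fully in" is predicted, and the force has jumped. I'll press a little more to confirm it has bottomed out.

```bash
python3 -m creep '[[0,0,0.03,0,0],[0,0,0.03,0,0]]'|sed -n 2,4p; python3 t.py; python3 g.py
```

```text
position: [0.446, 0.2324, 0.0191]
tool_rot: [-3.142, 0.001, -2.865]
force: [-12.8, -5.7, 51.4]
top@59,48,deck46: [np.float64(216.2), np.float64(208.1), np.float64(206.8)]
rows195..234 [134, 135, 134, 136, 135, 134, 134, 134, 135, 140, 86, 43, 38, 36, 39, 139, 159, 171, 153, 118, 75, 35, 25, 65, 82, 75, 75, 73, 74, 67, 64, 63, 66, 73, 67, 67, 68, 65, 69, 69]
side 205..234 234 [25, 25, 31, 54, 86, 93, 90, 94, 89, 92, 92, 90, 89, 85, 89, 82, 85, 85, 80, 73, 126, 175, 119, 71, 110, 145, 148, 146, 146, 148]
side 205..234 238 [23, 24, 26, 20, 21, 25, 22, 17, 20, 25, 20, 20, 24, 27, 18, 26, 21, 46, 72, 59, 67, 98, 115, 64, 60, 84, 96, 100, 97, 93]
side 205..234 242 [25, 24, 20, 24, 27, 27, 22, 26, 24, 23, 22, 22, 24, 28, 23, 23, 41, 62, 84, 91, 85, 40, 48, 66, 68, 70, 84, 87, 100, 136]
clock 8.12 unit-frame TCP mm [15.4 -0.1 19.1] yawerr deg 0.01 F [13.   3.2 51.6] w 0.0001
```

Rock-stiff, so it has bottomed. I'll lift and check the tab and cover.

```bash
python3 -m creep '[[0,0,-0.5,0,0],[0,0,-1.2,0,0],[0,0,-1.2,0,0],[0,0,-1.2,0,0]]'|sed -n 2,4p; python3 t.py; python3 g.py -74,0,100
python3 - <<'E'
from h import *
q=np.load("q.npy")
old=cv2.imread("pics/b.png");im=grab_frame("side");cv2.imwrite("pics/n2_side.png",im)
g=cv2.cvtColor(im,6);o=cv2.cvtColor(old,6)
for h in(59,48):print(h,proj("side",W(q,np.array([[29.5,-13,h],[29.5,13,h],[0,0,h]])/1000)).round(1).tolist())
for c in(230,234,238):print(c,g[205:232,c].tolist(),"\n old",o[205:232,c].tolist())
E
```

```text
position: [0.4457, 0.2321, 0.0891]
tool_rot: [-3.141, -0.0, -2.865]
force: [-0.2, -0.2, -0.2]
top@59,48,deck46: [np.float64(179.2), np.float64(175.4), np.float64(174.7)]
rows195..234 [37, 131, 120, 105, 104, 61, 33, 66, 105, 108, 108, 104, 104, 104, 100, 100, 102, 107, 107, 106, 106, 103, 103, 103, 89, 80, 78, 77, 77, 76, 77, 73, 74, 75, 66, 66, 65, 67, 67, 67]
side 205..234 234 [108, 108, 104, 87, 69, 69, 79, 95, 124, 132, 120, 93, 99, 111, 161, 125, 101, 157, 165, 104, 124, 174, 118, 67, 107, 145, 149, 150, 146, 147]
side 205..234 238 [106, 88, 71, 65, 69, 67, 68, 68, 62, 58, 84, 82, 69, 93, 140, 147, 105, 151, 168, 105, 149, 195, 169, 93, 92, 139, 149, 147, 145, 148]
side 205..234 242 [68, 86, 88, 87, 87, 81, 60, 57, 86, 87, 88, 91, 85, 85, 91, 78, 56, 74, 135, 185, 160, 68, 87, 147, 148, 149, 145, 148, 173, 228]
clock 8.72 unit-frame TCP mm [16.1  0.1 88.5] yawerr deg 0.02 F [ 0.1  0.1 -0.4] w 0.0002
-74,0,100 units [-1.502  0.    -0.194]
59 [[226.3, 214.6], [235.7, 222.5], [244.8, 211.1]]
48 [[226.7, 219.5], [236.0, 227.4], [245.0, 216.0]]
230 [198, 204, 201, 158, 116, 98, 90, 125, 126, 128, 127, 126, 119, 98, 122, 145, 111, 159, 168, 88, 73, 122, 144, 145, 146, 145, 147] 
 old [224, 230, 225, 176, 128, 106, 110, 143, 145, 157, 173, 126, 140, 180, 151, 104, 96, 94, 85, 63, 75, 120, 146, 147, 147, 143, 147]
234 [116, 105, 104, 86, 67, 66, 79, 92, 125, 130, 122, 91, 96, 112, 161, 125, 99, 159, 168, 102, 126, 173, 119, 66, 107, 143, 147] 
 old [225, 176, 110, 98, 107, 141, 151, 161, 134, 141, 164, 109, 138, 164, 116, 124, 185, 171, 112, 97, 100, 91, 67, 62, 108, 144, 145]
238 [105, 86, 69, 64, 65, 67, 66, 65, 64, 58, 82, 86, 68, 92, 141, 147, 106, 154, 166, 105, 147, 195, 169, 92, 90, 138, 149] 
 old [116, 94, 102, 143, 148, 171, 191, 168, 106, 137, 165, 119, 123, 172, 138, 125, 191, 176, 108, 97, 93, 94, 88, 62, 88, 137, 146]
```

The ribs dropped by 5 rows, against 4.9 predicted for fully in, so the tab is pressed. Bottoming also shows the real tip is 29 mm above the reported TCP. Next I'll go behind the step and lower the tip to about 60 mm, which is TCP z of about 31 mm.

```bash
python3 -m creep '[[-0.75,0,0,0,0],[-1.5,0,0,0,0],[-1.5,0,0.4,0,0],[-1.5,0,0.8,0,0],[-1.5,0,0.8,0,0]]'|sed -n 2,4p; python3 g.py -74,0,31
```

```text
position: [0.5311, 0.2561, 0.0393]
tool_rot: [-3.141, -0.004, -2.865]
force: [0.6, 0.8, -0.7]
clock 9.4 unit-frame TCP mm [-72.9   0.1  39.3] yawerr deg 0.03 F [-0.8 -0.6 -0.7] w 0.0001
-74,0,31 units [-0.019  0.002  0.139]
```

```bash
python3 -m creep '[[0,0,0.06,0,0],[0,0,0.12,0,0],[0,0,0.12,0,0]]'|sed -n 2,4p; python3 g.py; python3 -m creep '[[0.08,0,0,0,0],[0.16,0,0,0,0],[0.16,0,0,0,0]]'|sed -n 2,4p; python3 g.py 27,0,31
```

```text
position: [0.5325, 0.2569, 0.0345]
tool_rot: [3.142, 0.0, -2.865]
force: [0.3, -0.3, -0.6]
clock 9.78 unit-frame TCP mm [-74.6  -0.2  34.5] yawerr deg 0.02 F [-0.2  0.4 -0.6] w 0.0002
position: [0.5229, 0.2541, 0.0345]
tool_rot: [-3.142, 0.0, -2.865]
force: [0.1, 0.3, 0.5]
clock 10.15 unit-frame TCP mm [-64.5  -0.2  34.5] yawerr deg 0.03 F [-0.2 -0.3  0.5] w -0.0003
27,0,31 units [ 1.526 -0.002  0.058]
```

```bash
python3 -m creep '[[0,0,0.055,0,0],[0.1,0,0.055,0,0],[0.2,0,0.055,0,0],[0.3,0,0.055,0,0],[0.3,0,0.055,0,0]]'|sed -n 2,4p; python3 g.py; python3 -c "
from h import *
for c in('side','top'):
  grab_frame(c);print(c,[(round(d['p'],2),np.round(np.array(d['extent'])*[512,384,512,384]).tolist()) for d in search_frame(c,'cover')[:2]])"
```

```text
position: [0.5055, 0.2492, 0.0311]
tool_rot: [-3.141, -0.0, -2.865]
force: [-0.2, -0.4, -0.2]
clock 10.78 unit-frame TCP mm [-46.4  -0.1  31.1] yawerr deg 0.03 F [ 0.3  0.4 -0.2] w 0.0
side [(0.58, [234.0, 191.0, 291.0, 228.0])]
top []
```

The cover is moving with the fingers, so I'll continue the push.

```bash
python3 -m creep '[[0.15,0,0,0,0],[0.3,0,0,0,0],[0.45,0,0,0,0],[0.6,0,0,0,0],[0.7,0,0,0,0]]'|sed -n 2,4p; python3 g.py;python3 -m creep '[[0.15,0,0,0,0],[0.3,0,0,0,0],[0.45,0,0,0,0],[0.6,0,0,0,0],[0.6,0,0,0,0]]'|sed -n 2,4p; python3 g.py 38,0,31
cat > v.py <<'E'
from h import *
from scipy.optimize import minimize_scalar
q=np.load("q.npy")
for c in('side','top'):
  cv2.imwrite(f"pics/v_{c}.png",grab_frame(c))
  for d in silhouettes(c,'cover')[:2]:
    m=d["mask"];e=np.round(np.array(d['extent'])*[512,384,512,384]).tolist()
    f=lambda o:-((k:=fill(c,o))&m).sum()/(k|m).sum()
    def fill(c,o):
        P=[[o+x,y,z] for x in(-.042,.042) for y in(-.04,.04) for z in(.051,.056)]+[[o+.004,y,.07] for y in(-.026,.026)]
        k=np.zeros((384,512),np.uint8);cv2.fillConvexPoly(k,np.int32(np.round(cv2.convexHull(np.float32(proj(c,W(q,P)))))),1);return k>0
    xs=np.arange(-.07,.09,.001);v=[f(x) for x in xs];i=int(np.argmin(v));print(c,round(d['p'],2),e,"origin x mm",xs[i]*1000,"IoU",-v[i])
E
python3 v.py
```

```text
position: [0.4649, 0.2377, 0.0311]
tool_rot: [-3.142, -0.0, -2.865]
force: [0.6, 0.3, -0.6]
clock 11.6 unit-frame TCP mm [-4.2 -0.1 31.1] yawerr deg 0.03 F [-0.7 -0.2 -0.6] w -0.0002
position: [0.4302, 0.2278, 0.031]
tool_rot: [-3.141, -0.001, -2.865]
force: [0.5, -0.2, -0.6]
clock 12.22 unit-frame TCP mm [31.9 -0.1 31. ] yawerr deg 0.03 F [-0.4  0.3 -0.6] w 0.0002
38,0,31 units [ 0.102 -0.001  0.   ]
top 0.68 [246.0, 155.0, 302.0, 215.0] origin x mm -67.0 IoU 0.7356730342070191
```

```bash
python3 -m creep '[[-0.15,0,0,0,0],[-0.25,0,0,0,0],[-0.3,0,-0.6,0,0],[-0.3,0,-1.5,0,0],[-0.3,0,-2.5,0,0]]'|sed -n 2,4p; python3 -m creep '[[-1.0,0.8,0,0,0],[-2,1.6,0,0,0],[-3,2.4,0,0,0],[-3,2.4,0,0,0],[-3,2.4,0,0,0]]'|sed -n 2,4p; python3 v.py
python3 - <<'E'
from h import *
q=np.load("q.npy")
# top-view intensity profile along unit x at y offsets, z .056
for f in("a","v_top"):
    g=cv2.cvtColor(cv2.imread(f"pics/{f}.png"),6)
    for y in(0,.03,-.03):
        p=proj("top",W(q,[[x,y,.054] for x in np.arange(-.1,.115,.005)]))
        print(f,y,[int(g[int(round(b)),int(round(a))]) for a,b in p])
E
```

```text
position: [0.4482, 0.2328, 0.1825]
tool_rot: [-3.141, -0.001, -2.865]
force: [0.7, 0.7, -0.9]
position: [0.5825, 0.4229, 0.1795]
tool_rot: [3.141, -0.001, -2.864]
force: [0.7, -0.9, -0.2]
side 0.75 [198.0, 205.0, 257.0, 251.0] origin x mm 41.00000000000009 IoU 0.9082020640956002
a 0 [48, 104, 106, 104, 102, 101, 102, 102, 106, 58, 110, 92, 93, 94, 91, 92, 92, 110, 103, 105, 104, 106, 108, 111, 81, 112, 43, 77, 80, 77, 78, 75, 80, 81, 79, 82, 81, 78, 82, 84, 80, 80, 34, 67]
a 0.03 [66, 104, 107, 101, 105, 108, 97, 100, 103, 109, 107, 104, 105, 108, 109, 104, 107, 46, 81, 78, 62, 69, 74, 65, 70, 79, 74, 74, 75, 62, 68, 77, 79, 67, 77, 75, 76, 83, 78, 60, 75, 75, 33, 78]
a -0.03 [74, 102, 105, 104, 103, 106, 103, 106, 104, 109, 107, 89, 90, 110, 107, 112, 108, 55, 72, 77, 78, 76, 74, 78, 76, 50, 49, 51, 75, 45, 38, 78, 74, 76, 75, 77, 77, 82, 76, 44, 79, 77, 64, 79]
v_top 0 [72, 77, 79, 77, 77, 72, 75, 78, 83, 78, 22, 34, 30, 30, 31, 26, 27, 30, 28, 25, 86, 86, 87, 87, 84, 88, 85, 90, 86, 85, 87, 90, 89, 87, 87, 86, 86, 85, 88, 89, 90, 85, 88, 86]
v_top 0.03 [70, 63, 68, 69, 65, 69, 75, 70, 70, 17, 39, 28, 31, 29, 30, 29, 34, 27, 80, 81, 78, 87, 84, 80, 84, 80, 83, 82, 84, 83, 83, 80, 79, 85, 85, 85, 84, 84, 88, 84, 85, 86, 82, 85]
v_top -0.03 [82, 81, 82, 76, 80, 82, 80, 84, 81, 82, 83, 75, 22, 31, 33, 27, 29, 34, 33, 33, 32, 36, 60, 89, 88, 88, 87, 88, 90, 87, 86, 88, 88, 91, 87, 86, 90, 88, 83, 83, 84, 89, 84, 86]
```

```bash
python3 - <<'E'
from h import *
grab_frame("side")
for n in("timer","eyepiece","petri","case"):
    print(n,[(round(d["p"],2),np.round(np.array(d["extent"])*[512,384,512,384]).tolist()) for d in search_frame("side",n)[:1]])
print(bot.job_done())
E
```

```text
timer []
eyepiece [(0.57, [236.0, 276.0, 258.0, 304.0])]
petri [(0.82, [168.0, 192.0, 200.0, 222.0])]
case [(0.73, [226.0, 174.0, 242.0, 198.0])]
the job is handed in; nothing more can be done
None
```

The job is handed in: the tab is fully pressed, and the side camera puts the cover at unit x ≈ +41 mm, clear of the compartment; eyepiece, petri dish and case were seen unmoved, while the last check did not pick up the timer, which the arm never came near.

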